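# Close up the row of stock bins

## Task

Two yellow bins have been left out of the row: the one with the blue label stands out on the bench, askew, and the one with the red label sticks out of its bay. Push each of them along the bench with the fingertips, gently and without picking it up or tipping it, back into its own bay until it stands square and fully home against the back board. Leave the other two bins in their places and do not disturb the other things on the bench.

Things in the scene. Friction and masses are not known exactly. Their poses are not given: they have to be found in the camera images.
- bin_a: open-fronted yellow stock bin, BLUE block on its front label, full of hex bolts; stands askew in front of the row. 90 mm deep (x), 102 mm wide (y), 50 mm high at back and sides; flat vertical front wall only 30 mm high, facing the robot; 0.35 to 0.65 kg. Origin: centre of its underside, on the bench (z = 0); x from its front to its back, y across, z up.
- bin_b: the same kind of yellow bin (90 deep x 102 wide x 50 mm, front wall 30 mm high) with a RED block on its label, full of small angle brackets; it stands in its own bay but 20 to 35 mm proud of the row. 0.3 to 0.6 kg. Origin and axes as for bin_a.
- bin_c: the same kind of yellow bin with a GREEN block on its label, full of nuts, already fully home in its bay. About 0.7 kg, loose. Origin and axes as for bin_a.
- bin_d: the same kind of yellow bin with a BLACK block on its label, full of brass washers, already fully home in its bay. About 0.7 kg, loose. Origin and axes as for bin_a.
- rack: fixed pine frame of the bin row: back board 18 mm thick, 75 mm high (front face at x = +45 mm) and two end cheeks 60 mm high, 18 mm thick (inner faces y = +-222 mm, x -47 to +45 mm). Origin: middle of the row, on the bench; x towards the back board, away from the robot; y along the row. Four bays, 108 mm between centres; bins stand on the bench itself.
- bay_a: bay of the blue-labelled bin, marked by a card with a BLUE block on top of the back board (50 mm wide, fixed, up to z = 109 mm). Origin: NOT the card but the point on the bench where a bin's origin lies when it is fully home; x straight into the bay, board face at x = +45 mm; y along the row. Free width between neighbours about 114 mm.
- bay_b: bay of the red-labelled bin, marked by a card with a RED block; origin and axes as for bay_a.
- bay_c: bay of the green-labelled bin, marked by a card with a GREEN block; origin and axes as for bay_a.
- bay_d: bay of the black-labelled bin, marked by a card with a BLACK block; origin and axes as for bay_a.
- tape_roll: loose white roll of tape lying flat, 100 mm outside diameter, 76 mm hole, 48 mm high, at one side of the bench; origin: centre of its underside.
- tape_measure: loose orange tape measure, 62 x 36 mm, 60 mm high, its steel hook reaching 45 mm to its -x; stands at one side of the bench; origin: centre of its underside.
- red_case: loose red plastic case lying flat, 165 x 115 x 55 mm, handle to its -x (100 mm from the origin), at the left side of the bench; origin: centre of its underside.
- bracket: loose galvanised steel angle bracket, 90 x 65 mm foot 3 mm thick, 90 mm upright at its +x edge, at the right side of the bench; origin: underside centre of the foot.
Mind the look-alikes: they are no part of the job. What is shaped like the bin_a but turquoise is not meant. Leave any pink look-alike of the bin_d alone.

How it is judged:
At the end, for the whole second after the job is handed in: All four bins stand still, upright and square in their own bays, fully home: back within 5 mm of the back board, within 10 mm of the bay's middle, turned less than 0.06 rad from the bay (x of bin_a in the frame of bay_a between -0.005 and 0.004 m and y of bin_a in the frame of bay_a between -0.01 and 0.01 m and angle between the x axis of bin_a and the x axis of bay_a, either way round below 0.06 rad and angle between each of bin_a, bin_b, bin_c, bin_d's own z axis and vertical below 0.05 rad and linear speed of each of bin_a, bin_b, bin_c, bin_d below 0.01 m/s and x of bin_b in the frame of bay_b between -0.005 and 0.004 m and y of bin_b in the frame of bay_b between -0.01 and 0.01 m and angle between the x axis of bin_b and the x axis of bay_b, either way round below 0.06 rad and x of bin_c in the frame of bay_c between -0.005 and 0.004 m and y of bin_c in the frame of bay_c between -0.01 and 0.01 m and angle between the x axis of bin_c and the x axis of bay_c, either way round below 0.06 rad and x of bin_d in the frame of bay_d between -0.005 and 0.004 m and y of bin_d in the frame of bay_d between -0.01 and 0.01 m and angle between the x axis of bin_d and the x axis of bay_d, either way round below 0.06 rad); the robot touches nothing.
It fails at once if a bin was lifted (its underside more than 8 mm off the bench at its centre) (height (world z) of any of bin_a, bin_b, bin_c, bin_d above 0.008 m).
It fails at once if a bin was tipped (more than 0.2 rad) (angle between any of bin_a, bin_b, bin_c, bin_d's own z axis and vertical above 0.2 rad).
It fails at once if a bin was not pushed gently (fingers on it with more than 40 N, or shot along faster than 0.4 m/s) (contact force between the fingers and bin_a above 40 N or contact force between the fingers and bin_b above 40 N or contact force between the fingers and bin_c above 40 N or contact force between the fingers and bin_d above 40 N or linear speed of any of bin_a, bin_b above 0.4 m/s).
It fails at once if a bin that was already home was shifted more than 12 mm (distance of any of bin_c, bin_d from where it was at the start of the episode above 0.012 m).
It fails at once if another thing on the bench was disturbed (moved more than 20 mm) (distance of any of tape_roll, tape_measure, red_case, bracket from where it was at the start of the episode above 0.02 m).
It also fails if it takes over 70 s, if anything falls off the work surface, if the arm or the gripper's body presses on something with over 40 N, if the wrist force passes 120 N, or if a joint passes its speed limit or range.

## Robot

A 6-joint arm with a two-finger parallel gripper is mounted at the origin on the work surface. World frame = base frame: x ahead of the robot, y to its left, z up, the work surface at z = 0. Lengths are in m, angles in rad, forces in N, time in s.
With the tool pointing down it reaches from about 0.3 to 0.775 m from the base axis. Payload 14.6 kg.
Tool frame: the origin (TCP) lies midway between the tips of the shut fingers; the grasp point (between the pads) lies 19 mm behind it (ctrl.grip_depth is the z of the grasp point in the tool frame, in m); z points along the fingers, y is the line along which they close (so a half turn about z gives the same grasp; the last joint's range is limited). The gripper opens to 94 mm and grips with 3 to 60 N. Pads are 16 mm wide; open, the fingers measure 119 mm over their backs; the gripper's body (75 mm by 177 mm) begins 78 mm behind the grasp point.
Start: joints at [-1.362, 0.3, 1.521, -0, 1.321, -0.067], TCP at [0.15, -0.529, 0.205] pointing down, gripper open.
Joint ranges: [-3.03, 3.03], [-0.79, 2.21], [0.23, 2.52], [-1.04, 4.18], [0, 3.07], [-2.55, 2.55]. Speed limits (rad/s): [2.22, 2.22, 2.57, 3.14, 3.14, 3.14].

## Interface

Orientations are given as [roll, pitch, yaw] about the fixed x, y, z axes, in that order (R = Rz(yaw) Ry(pitch) Rx(roll)).
In Python, from station import ctrl gives the robot as it stands. The module is installed in compiled form; this text tells all that it offers.
- The arm moves only by the tool carry_out, never from a script. Its argument "commands" is a list of rows, each a list of 3 entries, a list of its own where there are three numbers: the closure, from 0 (fully open) to 1 (shut), then the shift along the tool's x, y, z in mm, then the turn, a rotation vector about the tool's x, y, z in rad. In form: [[gripper, [tx, ty, tz], [wx, wy, wz]], ...]. A call has 1 to 10 rows; each row shifts and turns the commanded pose from where the row before left it, along the tool's axes as they then stand; what a row does not reach is not made up. A row lasts 1/8 s, in which the tool goes at most 62.5 mm and 10.7 degrees, less where a joint would pass 70% of its speed; a pose out of reach is approached as far as the arm can. A call with a gripper value outside its range is refused whole. The fingers move at their own pace and stop on an object; "squeeze" is the grip in N (left out, the last holds). Time passes only in rows, so rows that do not move let the fingers close. It gives the time, the measured TCP pose, the force, the opening and the grip force at its end, in the units of the state.
- ctrl.get_obs(): the state, without advancing time (a new reading comes with each control period).
- ctrl.camera(name): name is "scene" or "top" or "wrist"; returns a dict with "img" (384x512x3 uint8, blue, green, red), "camera_matrix" (3x3 intrinsics, pixels), "rvec" (rotation vector, rad) and "tvec" (3), from world to camera coordinates, as OpenCV has them. Camera axes: x right, y down, z forward; pixel columns grow to the right and rows downward; lengths in m; the calibration is good to about 2 mm. A picture is of the moment at which its call begins. There is no depth.
- ctrl.hand_in(): hands the job in; it is judged then, once.
Trained networks look in the newest picture that a camera, given by its name, has taken for a name from the list of things; names that differ only in an ending like _2 or _b are one class to them, and where a whole thing is asked for, a point or a joint stands for the part that bears it (a point fixed in the world has none). Each returns a list of dicts, best first, with "score" (0 to 1); they miss things now and then, are a little off and sometimes report something else, mostly with a low value. They report only what shows in the picture. A call takes as long as a camera call. They do not tell look-alikes from the thing itself.
- ctrl.outline_of(thing, camera): "region" (384x512 bool, what is visible of it).
- ctrl.place_of(thing, camera): "at" ([x, y, z] in m, in world coordinates, good to about 4 mm: a listed point, or the origin of a listed thing).
The state is a dict: "time_s": time; "qpos": joint angles; "joint_vel": joint speeds; "tau": joint torques, N m; "ee_pos": TCP position; "eef_rot": TCP orientation; "force": force on the tool from outside, world axes, zero at the start; "moment": the same for the moment, N m; "grip_width": finger opening in m; "grip_force": force on a finger pad.
Only numpy, scipy, OpenCV 4.12 (cv2) and the standard library are available. Lean on these libraries where they do the work, as an engineer would, in place of code of your own. Each camera call takes 0.05 s, during which the arm holds its last target. There are 200 camera calls.

## Working session

There is one attempt and no reset: what is moved stays moved. The work goes in short steps, Python scripts to look and compute and a tool call to move; the robot and the scene stay as the last step left them, time stands still between calls to the robot, and variables do not carry over. Pictures are saved under pics/ and viewed, at most 10 in all, crops included, and the job is handed in when it is done.

Besides the shell and the picture viewer there is one more tool, called after "Call:" by a JSON object that holds its "api" and its "payload", one argument or row to a line. carry_out: Moves the arm, as the interface text tells. Its arguments: {"type":"object","properties":{"commands":{"type":"array","items":{"type":"array"}},"squeeze":{"type":"number"}},"required":["commands"]}

```bash
mkdir -p pics; cat > h.py <<'E'
from station import ctrl
import numpy as np, cv2
def ray(c,u,v,z):
    R=cv2.Rodrigues(np.array(c["rvec"],float))[0];t=np.array(c["tvec"],float).ravel()
    K=np.array(c["camera_matrix"]);d=R.T@np.linalg.inv(K)@[u,v,1];o=-R.T@t
    return o+d*(z-o[2])/d[2]
def proj(c,P):
    return cv2.projectPoints(np.array(P,float).reshape(-1,3),np.array(c["rvec"],float),np.array(c["tvec"],float),np.array(c["camera_matrix"]),None)[0].reshape(-1,2)
E
python3 - <<'E'
from h import *
c=ctrl.camera("top");s=ctrl.camera("scene")
cv2.imwrite("pics/t1.png",cv2.resize(c["img"],(800,600),interpolation=cv2.INTER_CUBIC));cv2.imwrite("pics/s1.png",cv2.resize(s["img"],(800,600),interpolation=cv2.INTER_CUBIC))
for n in ["bin_a","bin_b","bin_c","bin_d","bay_a","bay_b","bay_c","bay_d","rack","tape_roll","tape_measure","red_case","bracket"]:
    for k in ["top","scene"]:
        print(n,k,[(np.round(r["at"],3).tolist(),round(r["score"],2)) for r in ctrl.place_of(n,k)[:6]])
o=ctrl.get_obs();print(o["time_s"],o["ee_pos"],o["eef_rot"],o["grip_width"])
E
```

```text
bin_a top [([0.648, 0.034, -0.001], 0.97), ([0.68, -0.179, -0.004], 0.94), ([0.36, -0.331, 0.001], 0.9), ([0.508, 0.044, -0.001], 0.71), ([0.502, -0.176, 0.002], 0.69), ([0.35, -0.08, 0.002], 0.65)]
bin_a scene [([0.351, -0.083, 0.004], 0.9), ([0.505, -0.175, 0.001], 0.8), ([0.366, -0.332, -0.001], 0.73), ([0.515, 0.046, -0.0], 0.7), ([0.677, -0.179, 0.003], 0.7), ([0.645, 0.033, 0.001], 0.69)]
bin_b top [([0.648, 0.034, -0.001], 0.97), ([0.68, -0.179, -0.004], 0.94), ([0.36, -0.331, 0.001], 0.9), ([0.508, 0.044, -0.001], 0.71), ([0.502, -0.176, 0.002], 0.69), ([0.35, -0.08, 0.002], 0.65)]
bin_b scene [([0.351, -0.083, 0.004], 0.9), ([0.505, -0.175, 0.001], 0.8), ([0.366, -0.332, -0.001], 0.73), ([0.515, 0.046, -0.0], 0.7), ([0.677, -0.179, 0.003], 0.7), ([0.645, 0.033, 0.001], 0.69)]
bin_c top [([0.648, 0.034, -0.001], 0.97), ([0.68, -0.179, -0.004], 0.94), ([0.36, -0.331, 0.001], 0.9), ([0.508, 0.044, -0.001], 0.71), ([0.502, -0.176, 0.002], 0.69), ([0.35, -0.08, 0.002], 0.65)]
bin_c scene [([0.351, -0.083, 0.004], 0.9), ([0.505, -0.175, 0.001], 0.8), ([0.366, -0.332, -0.001], 0.73
[... 945 characters left out ...]
 ([0.669, 0.141, -0.0], 0.63)]
rack top []
rack scene [([0.678, -0.021, -0.0], 0.79)]
tape_roll top [([0.369, 0.493, -0.0], 0.68), ([0.581, 0.514, 0.001], 0.56)]
tape_roll scene [([0.366, 0.488, -0.003], 0.93)]
tape_measure top [([0.39, -0.463, 0.001], 0.64)]
tape_measure scene [([0.393, -0.464, 0.001], 0.72), ([0.683, -0.18, -0.004], 0.62), ([0.672, 0.04, -0.002], 0.19)]
red_case top [([0.581, 0.512, 0.0], 0.93)]
red_case scene [([0.58, 0.516, 0.002], 0.81)]
bracket top [([0.641, -0.455, -0.002], 0.89), ([0.391, -0.466, 0.002], 0.2)]
bracket scene [([0.639, -0.456, -0.002], 0.81)]
1.4 [ 0.14976037 -0.52922113  0.2054466 ] [-3.14158448e+00  1.38313471e-07  2.75787500e-01] 0.09410264604593073
```

View pics/t1.png

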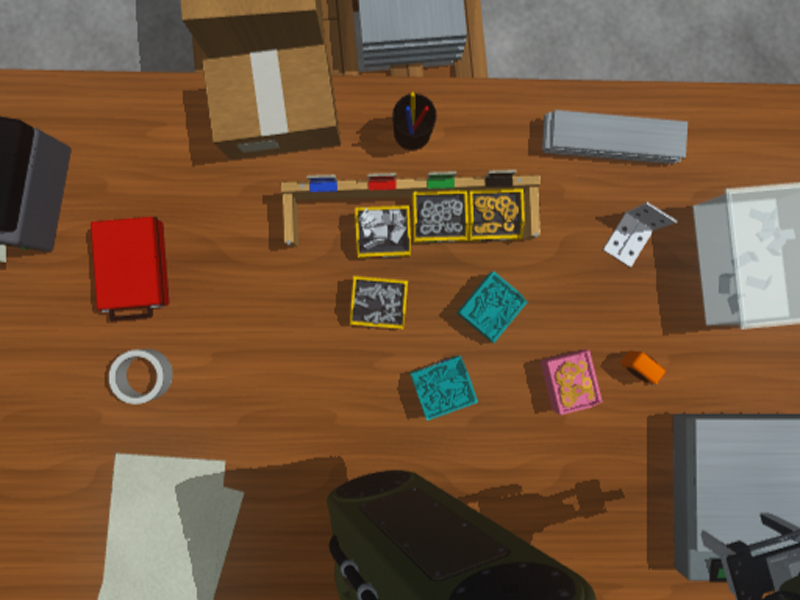

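View pics/s1.png

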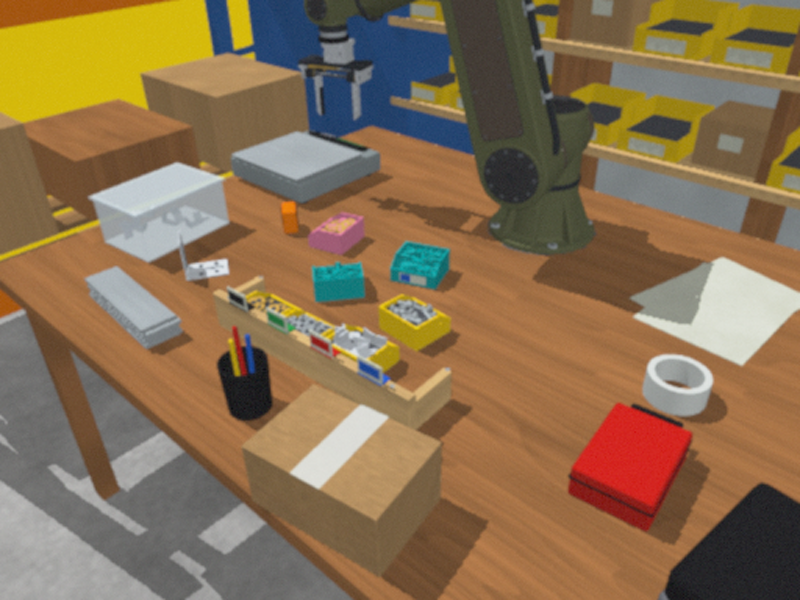

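The top view shows bin_a (yellow, bolts) at about (380,302), bin_b (red bay, brackets) at (383,231), and bin_c and bin_d home at (441,216) and (497,215). Bay_a is empty at about (325,220). The turquoise and pink boxes are decoys.

In the scene view the gripper is far from the row and nothing blocks the blue bay. Next I'll fit poses to the outlines.

```bash
cat >> h.py <<'E'
from scipy.optimize import minimize
def corners(p):
    x,y,a=p;R=np.array([[np.cos(a),-np.sin(a)],[np.sin(a),np.cos(a)]])
    P=[]
    for sx,sy,z in [(i,j,k) for i in(-1,1) for j in(-1,1) for k in (0,1)]:
        q=R@[.045*sx,.051*sy]+[x,y];P.append([*q,z*(.03 if sx<0 else .05)])
    return np.array(P)
def sil(c,p,S=6):
    h=cv2.convexHull(((proj(c,corners(p))+.5)*S*16).astype(np.int32))
    m=np.zeros((384*S,512*S),np.uint8);cv2.fillConvexPoly(m,h,255,cv2.LINE_8,4)
    return cv2.resize(m,(512,384),interpolation=cv2.INTER_AREA)/255.
def fit(c,reg,p0):
    f=lambda q:np.abs(sil(c,[p0[0]+q[0]/100,p0[1]+q[1]/100,p0[2]+q[2]/10])-reg).sum()
    r=min((minimize(f,s,method="Nelder-Mead",options=dict(initial_simplex=np.array([s]+[[s[0]+.6*(i==0),s[1]+.6*(i==1),s[2]+1*(i==2)] for i in range(3)]),xatol=.01,fatol=.1,maxiter=150)) for s in ([0,0,0],[0,0,1.5],[0,0,-1.5])),key=lambda r:r.fun)
    return np.array(p0)+r.x*[.01,.01,.1],r.fun/reg.sum()
def bins(cam,guess):
    c=ctrl.camera(cam);out={}
    os=ctrl.outline_of("bin_a",cam)
    for n,g in guess.items():
        s=sil(c,[*g,0]);best=max(os,key=lambda r:(s*r["region"]).sum()/np.maximum(s,r["region"]).sum(),default=None)
        p,e=fit(c,best["region"].astype(float),[*g,0.03]);out[n]=p;print(cam,n,p.round(4),round(e,3))
    return c,out
E
python3 - <<'E'
from h import *
g=dict(a=(.508,.044),b=(.648,.034),c=(.678,-.071),d=(.68,-.179))
bins("top",g)
c=ctrl.camera("top");R=cv2.Rodrigues(c["rvec"])[0];print("cam",-R.T@c["tvec"].ravel())
for u,v in [(323,184),(382,183),(441,181),(500,179)]: print(ray(c,u*.64,v*.64,.092).round(3))
E
```

```text
top a [ 0.5102  0.0424 -0.0795] 0.036
top b [0.646  0.0347 0.0561] 0.03
top c [ 0.6769 -0.0742  0.056 ] 0.043
top d [ 0.6806 -0.1846  0.0609] 0.054
cam [0.47525534 0.02945765 1.0925966 ]
[0.721 0.143 0.092]
[0.725 0.036 0.092]
[ 0.73  -0.071  0.092]
[ 0.735 -0.179  0.092]
```

```bash
cat >> h.py <<'E'
def plan(t,yaw,n,cl=0.45):
    o=ctrl.get_obs();y=o["eef_rot"][2];p=np.array(o["ee_pos"]);d=(np.array(t)-p)/n;dy=(yaw-y)/n;R=[]
    for i in range(n):
        a=y+i*dy;R.append([cl,np.round([1e3*(d[0]*np.cos(a)+d[1]*np.sin(a)),1e3*(d[0]*np.sin(a)-d[1]*np.cos(a)),-1e3*d[2]],1).tolist(),[0,0,round(-dy,3)]])
    print(str(R).replace(" ",""),o["time_s"],p.round(4),round(y,4))
E
python3 -c "
from h import *
plan([.512,-.045,.12],1.616,10)"
```

```text
[[0.45,[48.0,-36.7,8.5],[0,0,np.float64(-0.134)]],[0.45,[52.5,-30.0,8.5],[0,0,np.float64(-0.134)]],[0.45,[56.1,-22.7,8.5],[0,0,np.float64(-0.134)]],[0.45,[58.6,-15.0,8.5],[0,0,np.float64(-0.134)]],[0.45,[60.1,-7.0,8.5],[0,0,np.float64(-0.134)]],[0.45,[60.5,1.1,8.5],[0,0,np.float64(-0.134)]],[0.45,[59.8,9.1,8.5],[0,0,np.float64(-0.134)]],[0.45,[58.0,17.0,8.5],[0,0,np.float64(-0.134)]],[0.45,[55.2,24.6,8.5],[0,0,np.float64(-0.134)]],[0.45,[51.4,31.8,8.5],[0,0,np.float64(-0.134)]]] 1.55 [ 0.1498 -0.5292  0.2054] 0.2758
```

Call:
{"api": "carry_out", "payload": {
  "commands": [
    [0.45, [48, -37, 8], [0, 0, -0.134]],
    [0.45, [52, -30, 8], [0, 0, -0.134]],
    [0.45, [56, -23, 8], [0, 0, -0.134]],
    [0.45, [58, -15, 8], [0, 0, -0.134]],
    [0.45, [60, -7, 8], [0, 0, -0.134]],
    [0.45, [60, 1, 8], [0, 0, -0.134]],
    [0.45, [60, 9, 8], [0, 0, -0.134]],
    [0.45, [58, 17, 8], [0, 0, -0.134]],
    [0.45, [55, 25, 8], [0, 0, -0.134]],
    [0.45, [51, 32, 8], [0, 0, -0.134]]
  ]
}}

```text
time_s: 2.8
ee_pos: [0.512, -0.0442, 0.1254]
eef_rot: [3.141, 0.0, 1.62]
force: [0.6, -0.3, 0.4]
grip_width: 0.0515
grip_force: 0.0
```

```bash
python3 - <<'E'
from h import *
plan([.512,-.045,.012],1.616,6)
c=ctrl.camera("wrist");cv2.imwrite("pics/w1.png",c["img"])
bins("wrist",dict(a=(.51,.042)))
print(ctrl.get_obs()["grip_width"])
E
```

```text
[[0.45,[-0.1,-0.0,18.9],[0,0,np.float64(0.001)]],[0.45,[-0.1,-0.0,18.9],[0,0,np.float64(0.001)]],[0.45,[-0.1,-0.0,18.9],[0,0,np.float64(0.001)]],[0.45,[-0.1,-0.0,18.9],[0,0,np.float64(0.001)]],[0.45,[-0.1,-0.0,18.9],[0,0,np.float64(0.001)]],[0.45,[-0.1,-0.0,18.9],[0,0,np.float64(0.001)]]] 2.8 [ 0.512  -0.0442  0.1254] 1.6204
wrist a [ 0.5115  0.0433 -0.0767] 0.031
0.051836188464357946
```

View pics/w1.png

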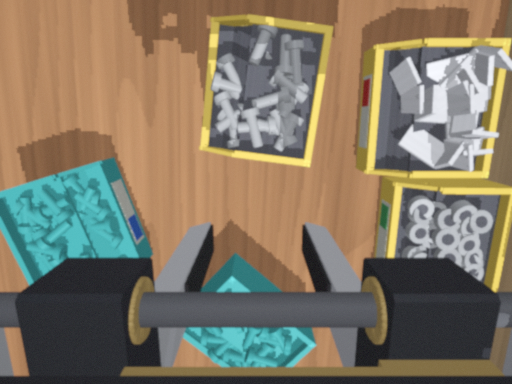

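The wrist view shows bin_a ahead, between (200,15) and (332,165), with free bench in front of the open fingers. The fitted pose is (0.5115, 0.0433, -0.077 rad), which agrees with the top camera. I'll go down and push it left.

Call:
{"api": "carry_out", "payload": {
  "commands": [
    [0.45, [0, 0, 30], [0, 0, 0]],
    [0.45, [0, 0, 30], [0, 0, 0]],
    [0.45, [0, 0, 30], [0, 0, 0]],
    [0.45, [0, 0, 22], [0, 0, 0.004]],
    [0.45, [8, 0, 0], [0, 0, 0]],
    [0.45, [8, 0, 0], [0, 0, 0]],
    [0.45, [8, 0, 0], [0, 0, 0]],
    [0.45, [6, 0, 0], [0, 0, 0]],
    [0.45, [6, 0, 0], [0, 0, 0]],
    [0.45, [6, 0, 0], [0, 0, 0]]
  ]
}}

```text
time_s: 4.2
ee_pos: [0.5102, -0.004, 0.0144]
eef_rot: [3.139, 0.001, 1.612]
force: [1.3, -4.5, 3.4]
grip_width: 0.0516
grip_force: 2.7
```

Call:
{"api": "carry_out", "payload": {
  "commands": [
    [0.45, [8, 0, 0], [0, 0, 0]],
    [0.45, [8, 0, 0], [0, 0, 0]],
    [0.45, [8, 0, 0], [0, 0, 0]],
    [0.45, [8, 0, 0], [0, 0, 0]],
    [0.45, [8, 0, 0], [0, 0, 0]],
    [0.45, [8, 0, 0], [0, 0, 0]],
    [0.45, [8, 0, 0], [0, 0, 0]],
    [0.45, [6, 0, 0], [0, 0, 0]],
    [0.45, [4, 0, 0], [0, 0, 0]],
    [0.45, [0, 0, 0], [0, 0, 0]]
  ]
}}

```text
time_s: 5.45
ee_pos: [0.5068, 0.0621, 0.014]
eef_rot: [3.141, 0.0, 1.612]
force: [0.3, -1.2, 1.0]
grip_width: 0.0521
grip_force: 0.7
```

```bash
python3 - <<'E'
from h import *
bins("top",dict(a=(.51,.125),b=(.646,.035)))
plan([.512,.077,.012],1.616,3)
E
```

```text
top a [ 0.4982  0.1307 -0.019 ] 3.778
top b [0.6473 0.0344 0.0204] 0.136
[[0.45,[4.9,2.1,0.5],[0,0,np.float64(-0.001)]],[0.45,[4.9,2.1,0.5],[0,0,np.float64(-0.001)]],[0.45,[4.9,2.1,0.5],[0,0,np.float64(-0.001)]]] 5.55 [0.5064 0.0621 0.0136] 1.6121
```

Call:
{"api": "carry_out", "payload": {
  "commands": [
    [0.45, [6, 0, 0], [0, 0, 0]],
    [0.45, [5, 0, 0], [0, 0, 0]],
    [0.45, [3, 0, 0], [0, 0, 0]],
    [0.45, [0, 0, 0], [0, 0, 0]],
    [0.45, [-10, 0, 0], [0, 0, 0]],
    [0.45, [-10, 0, 0], [0, 0, 0]],
    [0.45, [0, 0, -30], [0, 0, 0]],
    [0.45, [0, 0, -50], [0, 0, 0]],
    [0.45, [0, 0, -50], [0, 0, 0]],
    [0.45, [-30, 0, -20], [0, 0, 0]]
  ]
}}

```text
time_s: 6.8
ee_pos: [0.5087, 0.0259, 0.1663]
eef_rot: [3.138, -0.0, 1.613]
force: [-0.3, -0.7, -0.8]
grip_width: 0.0517
grip_force: 0.0
```

```bash
python3 - <<'E'
from h import *
bins("wrist",dict(a=(.51,.135)))
bins("top",dict(a=(.51,.135)))
plan([.575,.031,.09],.045,9)
E
```

```text
wrist a [0.5015 0.1372 0.0418] 0.033
top a [0.4995 0.1349 0.0249] 0.627
[[0.45,[0.3,7.5,8.1],[0,0,np.float64(0.174)]],[0.45,[1.6,7.3,8.1],[0,0,np.float64(0.174)]],[0.45,[2.9,6.9,8.1],[0,0,np.float64(0.174)]],[0.45,[4.0,6.3,8.1],[0,0,np.float64(0.174)]],[0.45,[5.1,5.5,8.1],[0,0,np.float64(0.174)]],[0.45,[5.9,4.6,8.1],[0,0,np.float64(0.174)]],[0.45,[6.6,3.5,8.1],[0,0,np.float64(0.174)]],[0.45,[7.1,2.3,8.1],[0,0,np.float64(0.174)]],[0.45,[7.4,1.0,8.1],[0,0,np.float64(0.174)]]] 7.0 [0.5078 0.0254 0.1631] 1.6103
```

Call:
{"api": "carry_out", "payload": {
  "commands": [
    [0.45, [0, 7.5, 8], [0, 0, 0.174]],
    [0.45, [1.5, 7.5, 8], [0, 0, 0.174]],
    [0.45, [3, 7, 8], [0, 0, 0.174]],
    [0.45, [4, 6, 8], [0, 0, 0.174]],
    [0.45, [5, 5.5, 8], [0, 0, 0.174]],
    [0.45, [6, 4.5, 8], [0, 0, 0.174]],
    [0.45, [6.5, 3.5, 8], [0, 0, 0.174]],
    [0.45, [7, 2.5, 8], [0, 0, 0.174]],
    [0.45, [7.5, 1, 8], [0, 0, 0.174]],
    [0.45, [0, 0, 0], [0, 0, 0]]
  ]
}}

```text
time_s: 8.25
ee_pos: [0.5743, 0.0316, 0.0896]
eef_rot: [-3.141, 0.003, 0.047]
force: [0.2, 0.6, 0.3]
grip_width: 0.0517
grip_force: 0.0
```

```bash
python3 - <<'E'
from h import *
c,_=bins("wrist",dict(b=(.647,.035),c=(.677,-.073)));cv2.imwrite("pics/w2.png",c["img"])
plan([.575,.031,.014],.045,4)
E
```

```text
wrist b [0.6471 0.0352 0.0511] 0.034
wrist c [ 0.6781 -0.077   0.052 ] 0.029
[[0.45,[0.1,0.1,19.2],[0,0,np.float64(0.001)]],[0.45,[0.1,0.1,19.2],[0,0,np.float64(0.001)]],[0.45,[0.1,0.1,19.2],[0,0,np.float64(0.001)]],[0.45,[0.1,0.1,19.2],[0,0,np.float64(0.001)]]] 8.35 [0.5745 0.0314 0.0908] 0.0502
```

View pics/w2.png

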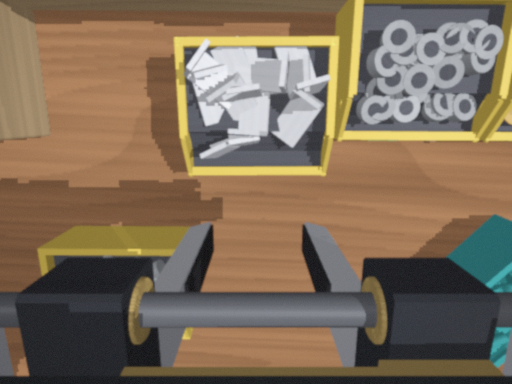

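The wrist view shows bin_b centred ahead, spanning (175–337, 38–175). The fingers at (200,230) and (315,230) are in the free gap, and bin_a is off at lower left.

Call:
{"api": "carry_out", "payload": {
  "commands": [
    [0.45, [0, 0, 26], [0, 0, 0]],
    [0.45, [0, 0, 26], [0, 0, 0]],
    [0.45, [0, 0, 24], [0, 0, 0]],
    [0.45, [8, 0, 0], [0, 0, 0]],
    [0.45, [6, 0, 0], [0, 0, 0]],
    [0.45, [6, 0, 0], [0, 0, 0]],
    [0.45, [6, 0, 0], [0, 0, 0]],
    [0.45, [6, 0, 0], [0, 0, 0]],
    [0.45, [6, 0, 0], [0, 0, 0]],
    [0.45, [3, 0, 0], [0, 0, 0]]
  ]
}}

```text
time_s: 9.6
ee_pos: [0.6163, 0.0331, 0.0163]
eef_rot: [3.142, 0.0, 0.046]
force: [-6.6, -1.2, 6.0]
grip_width: 0.0515
grip_force: 3.1
```

Call:
{"api": "carry_out", "payload": {
  "commands": [
    [0.45, [1, 0, 0], [0, 0, 0]],
    [0.45, [1, 0, 0], [0, 0, 0]]
  ]
}}

```text
time_s: 9.85
ee_pos: [0.618, 0.0331, 0.0163]
eef_rot: [3.142, 0.0, 0.046]
force: [-6.4, -1.3, 4.5]
grip_width: 0.0515
grip_force: 3.0
```

Call:
{"api": "carry_out", "payload": {
  "commands": [
    [0.45, [1, 0, 0], [0, 0, 0]],
    [0.45, [1, 0, 0], [0, 0, 0]]
  ]
}}

```text
time_s: 10.1
ee_pos: [0.6195, 0.0332, 0.0163]
eef_rot: [3.142, 0.002, 0.046]
force: [-15.5, -0.7, 11.2]
grip_width: 0.0516
grip_force: 7.4
```

Call:
{"api": "carry_out", "payload": {
  "commands": [
    [0.45, [1, 0, 0], [0, 0, 0]],
    [0.45, [0, 0, 0], [0, 0, 0]]
  ]
}}

```text
time_s: 10.35
ee_pos: [0.6195, 0.0332, 0.0163]
eef_rot: [-3.142, 0.004, 0.046]
force: [-18.8, -0.4, 13.8]
grip_width: 0.0518
grip_force: 9.5
```

```bash
python3 - <<'E'
from h import *
bins("wrist",dict(b=(.672,.036),c=(.677,-.073)))
E
```

```text
wrist b [0.6748 0.0361 0.0467] 0.047
wrist c [ 0.6781 -0.0824  0.0306] 0.031
```

Force has risen to about 19 N with no further travel, so bin_b is home. I'll back off, lift and look at bay_a.

Call:
{"api": "carry_out", "payload": {
  "commands": [
    [0.45, [-10, 0, 0], [0, 0, 0]],
    [0.45, [-12, 0, 0], [0, 0, 0]],
    [0.45, [0, 0, -40], [0, 0, 0]],
    [0.45, [0, -10, -55], [0, 0, 0]],
    [0.45, [-20, -40, -40], [0, 0, 0]],
    [0.45, [-20, -50, -20], [0, 0, 0]],
    [0.45, [0, 0, 0], [0, 0, 0]]
  ]
}}

```text
time_s: 11.32
ee_pos: [0.5542, 0.133, 0.173]
eef_rot: [-3.141, -0.004, 0.05]
force: [0.2, -1.0, 0.1]
grip_width: 0.0518
grip_force: 0.0
```

```bash
python3 - <<'E'
from h import *
c,_=bins("wrist",dict(a=(.5015,.137),b=(.672,.036)));cv2.imwrite("pics/w3.png",c["img"])
bins("top",dict(b=(.672,.036),a=(.5,.137)))
np.save("w3.npy",np.array([c["rvec"].ravel(),c["tvec"].ravel()]));np.save("K.npy",c["camera_matrix"])
plan([.43,.133,.14],.045,5)
E
```

```text
wrist a [0.5015 0.1353 0.0512] 0.068
wrist b [0.6748 0.0356 0.0485] 0.034
top b [0.6751 0.0357 0.0605] 0.079
top a [0.4978 0.1379 0.0103] 3.985
[[0.45,[-24.9,-1.8,6.0],[0,0,np.float64(0.0)]],[0.45,[-24.9,-1.8,6.0],[0,0,np.float64(0.0)]],[0.45,[-24.9,-1.8,6.0],[0,0,np.float64(0.0)]],[0.45,[-24.9,-1.8,6.0],[0,0,np.float64(0.0)]],[0.45,[-24.9,-1.8,6.0],[0,0,np.float64(0.0)]]] 11.525 [0.5547 0.1295 0.1699] 0.045
```

View pics/w3.png

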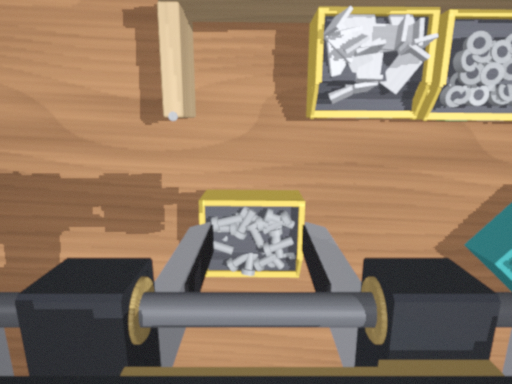

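The wrist view shows bay_a open. The inner front edge of the left cheek is at about (184,116) on top and (195,114) at the bottom. Bin_b is home with its left front corner at about (308,117), and bin_a is square at (200–305, 190–278).

```bash
python3 - <<'E'
from h import *
a=np.load("w3.npy");c=dict(rvec=a[0],tvec=a[1],camera_matrix=np.load("K.npy"))
print(ray(c,183.5,116,.06),ray(c,195,114,0), ray(c,190,50,0),ray(c,308.5,117,.03),ray(c,201,196,.05),ray(c,304,196,.05))
E
```

```text
[0.62199556 0.20071122 0.06      ] [0.62462688 0.20193428 0.        ] [0.6870015 0.2073272 0.       ] [0.62708143 0.08684176 0.03      ] [0.54834791 0.18637176 0.05      ] [0.55330254 0.08783224 0.05      ]
```

Call:
{"api": "carry_out", "payload": {
  "commands": [
    [0.45, [-27, -1.5, 0], [0, 0, 0]],
    [0.45, [-27, -1.5, 0], [0, 0, 0]],
    [0.45, [-27, -1.5, 0], [0, 0, 0]],
    [0.45, [-27, -1.5, 0], [0, 0, 0]],
    [0.45, [-22, -1.5, 10], [0, 0, 0]],
    [0.45, [0, 0, 45], [0, 0, 0]],
    [0.45, [0, 0, 50], [0, 0, 0]],
    [0.45, [0, 0, 50], [0, 0, 0]],
    [0.45, [0, 0, 0], [0, 0, 0]]
  ]
}}

```text
time_s: 12.65
ee_pos: [0.4224, 0.1307, 0.0128]
eef_rot: [3.14, 0.007, 0.044]
force: [0.5, 0.2, 1.0]
grip_width: 0.0518
grip_force: 0.0
```

```bash
python3 - <<'E'
from h import *
plan([.43,.133,.014],.045,2)
bins("wrist",dict(a=(.5015,.137)))
E
```

```text
[[0.45,[3.8,-1.0,-0.6],[0,0,np.float64(-0.0)]],[0.45,[3.8,-1.0,-0.6],[0,0,np.float64(-0.0)]]] 12.65 [0.4224 0.1307 0.0128] 0.0444
wrist a [0.5016 0.1358 0.0365] 0.051
```

Call:
{"api": "carry_out", "payload": {
  "commands": [
    [0.45, [10, -3, 0], [0, 0, 0]],
    [0.45, [8, 0, 0], [0, 0, 0]],
    [0.45, [6, 0, 0], [0, 0, 0]],
    [0.45, [6, 0, 0], [0, 0, 0]],
    [0.45, [8, 0, 0], [0, 0, 0]],
    [0.45, [10, 0, 0], [0, 0, 0]],
    [0.45, [12, 0, 0], [0, 0, 0]],
    [0.45, [12, 0, 0], [0, 0, 0]],
    [0.45, [10, 0, 0], [0, 0, 0]],
    [0.45, [8, 0, 0], [0, 0, 0]]
  ]
}}

```text
time_s: 14.0
ee_pos: [0.5141, 0.139, 0.0157]
eef_rot: [3.142, 0.001, 0.046]
force: [-7.5, -0.5, 6.7]
grip_width: 0.0517
grip_force: 3.7
```

```bash
python3 - <<'E'
from h import *
c,_=bins("wrist",dict(a=(.563,.139),b=(.672,.036)));cv2.imwrite("pics/w4.png",c["img"])
E
```

```text
wrist a [0.5697 0.1391 0.0458] 0.049
wrist b [0.6746 0.0363 0.0451] 0.013
```

View pics/w4.png

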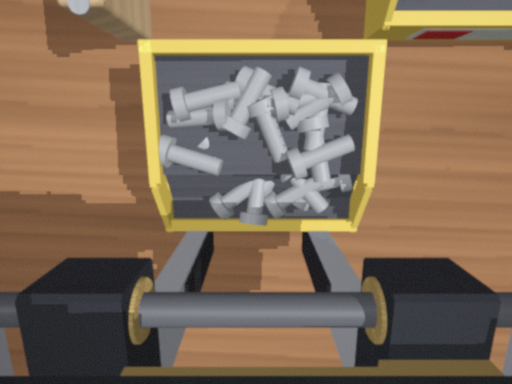

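The wrist view shows bin_a square in front of the bay, back corners at about (140,42) and (385,42). It lies between the cheek, ending near (150,35), and bin_b's front corner at (365,38), with roughly 4–5 mm clear on the right and 9 mm on the left.

Call:
{"api": "carry_out", "payload": {
  "commands": [
    [0.45, [6, 0, 0], [0, 0, 0]],
    [0.45, [6, 0, 0], [0, 0, 0]],
    [0.45, [6, 0, 0], [0, 0, 0]],
    [0.45, [6, 0, 0], [0, 0, 0]]
  ]
}}

```text
time_s: 14.6
ee_pos: [0.5378, 0.1401, 0.0155]
eef_rot: [3.142, 0.001, 0.046]
force: [-5.7, 0.3, 4.3]
grip_width: 0.0516
grip_force: 2.8
```

Call:
{"api": "carry_out", "payload": {
  "commands": [
    [0.45, [8, 0, 0], [0, 0, 0]],
    [0.45, [8, 0, 0], [0, 0, 0]],
    [0.45, [8, 0, 0], [0, 0, 0]],
    [0.45, [8, 0, 0], [0, 0, 0]],
    [0.45, [8, 0, 0], [0, 0, 0]]
  ]
}}

```text
time_s: 15.22
ee_pos: [0.5778, 0.1419, 0.0155]
eef_rot: [3.142, 0.001, 0.046]
force: [-6.1, -0.8, 3.3]
grip_width: 0.0517
grip_force: 2.8
```

Call:
{"api": "carry_out", "payload": {
  "commands": [
    [0.45, [7, 0, 0], [0, 0, 0]],
    [0.45, [6, 0, 0], [0, 0, 0]],
    [0.45, [5, 0, 0], [0, 0, 0]],
    [0.45, [4, 0, 0], [0, 0, 0]],
    [0.45, [3, 0, 0], [0, 0, 0]],
    [0.45, [2, 0, 0], [0, 0, 0]]
  ]
}}

```text
time_s: 15.98
ee_pos: [0.6047, 0.1432, 0.0155]
eef_rot: [3.142, 0.001, 0.046]
force: [-5.9, -0.7, 3.9]
grip_width: 0.0517
grip_force: 2.8
```

Home should be near a tool x of 0.615.

Call:
{"api": "carry_out", "payload": {
  "commands": [
    [0.45, [2, 0, 0], [0, 0, 0]],
    [0.45, [2, 0, 0], [0, 0, 0]],
    [0.45, [2, 0, 0], [0, 0, 0]],
    [0.45, [1, 0, 0], [0, 0, 0]]
  ]
}}

```text
time_s: 16.48
ee_pos: [0.6117, 0.1435, 0.0155]
eef_rot: [3.142, 0.001, 0.046]
force: [-5.8, 0.4, 3.6]
grip_width: 0.0518
grip_force: 2.8
```

Call:
{"api": "carry_out", "payload": {
  "commands": [
    [0.45, [1, 0, 0], [0, 0, 0]],
    [0.45, [1, 0, 0], [0, 0, 0]]
  ]
}}

```text
time_s: 16.73
ee_pos: [0.6137, 0.1436, 0.0155]
eef_rot: [3.142, 0.001, 0.046]
force: [-5.7, 0.1, 4.1]
grip_width: 0.0517
grip_force: 2.8
```

Call:
{"api": "carry_out", "payload": {
  "commands": [
    [0.45, [1, 0, 0], [0, 0, 0]],
    [0.45, [0, 0, 0], [0, 0, 0]]
  ]
}}

```text
time_s: 16.98
ee_pos: [0.6148, 0.1436, 0.0155]
eef_rot: [3.142, 0.0, 0.046]
force: [-4.8, -0.3, 3.6]
grip_width: 0.0516
grip_force: 2.4
```

Call:
{"api": "carry_out", "payload": {
  "commands": [
    [0.45, [1, 0, 0], [0, 0, 0]],
    [0.45, [0, 0, 0], [0, 0, 0]]
  ]
}}

```text
time_s: 17.23
ee_pos: [0.6149, 0.1436, 0.0155]
eef_rot: [3.141, 0.003, 0.046]
force: [-12.6, -0.7, 8.6]
grip_width: 0.052
grip_force: 6.1
```

Call:
{"api": "carry_out", "payload": {
  "commands": [
    [0.45, [1, 0, 0], [0, 0, 0]],
    [0.45, [0, 0, 0], [0, 0, 0]]
  ]
}}

```text
time_s: 17.48
ee_pos: [0.615, 0.1437, 0.0155]
eef_rot: [3.141, 0.005, 0.046]
force: [-20.6, -1.4, 13.4]
grip_width: 0.052
grip_force: 10.0
```

Bin_a is home as well. I'll retract and check all four.

Call:
{"api": "carry_out", "payload": {
  "commands": [
    [0.45, [-10, 0, 0], [0, 0, 0]],
    [0.45, [-15, 0, 0], [0, 0, 0]],
    [0.45, [0, 0, -40], [0, 0, 0]],
    [0.45, [-20, 0, -50], [0, 0, 0]],
    [0.45, [-60, 0, -50], [0, 0, 0]],
    [0.45, [-60, 0, -30], [0, 0, 0]],
    [0.45, [-60, 0, 0], [0, 0, 0]],
    [0.45, [0, 0, 0], [0, 0, 0]]
  ]
}}

```text
time_s: 18.48
ee_pos: [0.4057, 0.134, 0.1738]
eef_rot: [-3.141, -0.002, 0.047]
force: [-0.0, 0.7, -0.1]
grip_width: 0.0517
grip_force: 0.0
```

```bash
python3 - <<'E'
from h import *
g=dict(a=(.668,.143),b=(.672,.036),c=(.678,-.073),d=(.682,-.182))
c,o=bins("top",g);w,_=bins("wrist",dict(a=(.668,.143),b=(.672,.036)))
cv2.imwrite("pics/f.png",np.hstack([cv2.resize(c["img"][90:290,150:350],(400,400)),cv2.resize(w["img"],(400,300))[:,:].copy() if 0 else cv2.copyMakeBorder(cv2.resize(w["img"],(400,300)),0,100,0,0,0)]))
E
```

```text
top a [0.6696 0.1427 0.0098] 0.05
top b [0.673  0.0349 0.0572] 0.051
top c [ 0.6766 -0.0745  0.0609] 0.038
top d [ 0.6807 -0.1819  0.0555] 0.083
wrist a [0.668 0.143 0.03 ] 1.0
wrist b [0.672 0.036 0.03 ] 1.0
```

View pics/f.png

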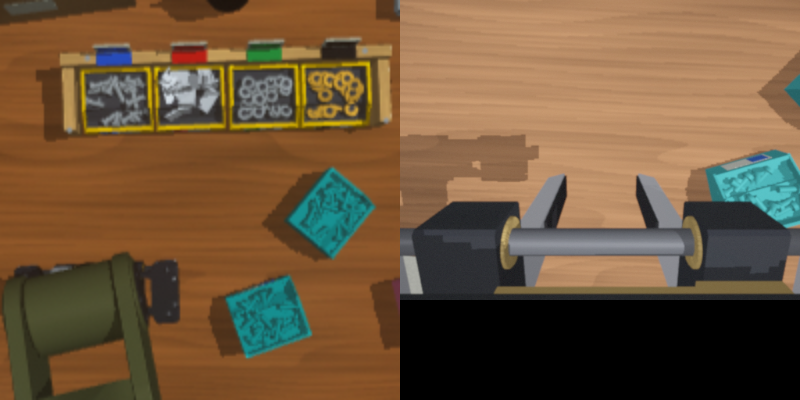

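The top crop shows all four bins in line in their bays (110–340, 65–130), evenly spaced under their matching cards. The gripper is clear and nothing else has moved.

```bash
python3 -c "
from station import ctrl
print(ctrl.hand_in())"
```

```text
the job is handed in; nothing more can be done
None
```

I pushed the blue- and red-labelled bins home against the back board, saw all four bins lined up in their own bays in the last picture, and handed the job in at about 19 s; the hand-in returned no verdict.

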